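# Find the filler bar that fits the sampler feeder

### The job

The sampler's feeder channel has to be filled up with one filler bar, but how deep the stop inside its tunnel sits is not known. Try the bars by pushing them in until you feel the stop, and find the one whose outer end then comes flush with the front ends of the rails; leave it in there, pushed home. Leave the other two bars lying on the worktop, well clear of the feeder, and do not disturb the other things on the bench.

Things in the scene. Friction and masses are not known exactly. Their poses are not given: they have to be found in the camera images.
- feeder: Sampler feeder, screwed down: a white housing 98 mm wide, 80 long, 55 high, with a tunnel in its front, and before it an open channel between two low aluminium rails. Origin: middle of the channel's mouth (level with the rails' front ends), on the worktop; x points into the channel, y across it, z up. The worktop is the channel's floor.
- channel_mouth (a point): The same point as the feeder's origin. The channel is 28 mm wide and flares to about 36 mm over the first 15 mm of the rails. Rails 10 mm high and about 10 mm thick, from here to 60 mm along x; flanges 4 mm high beside them reach 44 mm to either side of the middle.
- tunnel_mouth (a point): Where the tunnel begins, on the worktop, 60 mm along the feeder's x; tunnel 28 mm wide, 42 mm high; housing from here to x = 140 mm. A hidden fixed stop in the tunnel leaves a depth, from the channel's mouth to the stop, of 80, 92 or 104 mm; which one changes from run to run; it is found by pushing a bar in.
- bar_80: Filler bar: loose plain aluminium bar 80 mm long (its x), 24 mm wide (its y), 36 mm high, about 0.2 kg, with two dark dots on top. Origin: centre of its underside; the two ends are alike. The three bars differ only in length (80, 92, 104 mm).
- bar_92: Filler bar: loose plain aluminium bar 92 mm long (its x), 24 mm wide (its y), 36 mm high, about 0.2 kg, with two dark dots on top. Origin: centre of its underside; the two ends are alike. The three bars differ only in length (80, 92, 104 mm).
- bar_104: Filler bar: loose plain aluminium bar 104 mm long (its x), 24 mm wide (its y), 36 mm high, about 0.2 kg, with two dark dots on top. Origin: centre of its underside; the two ends are alike. The three bars differ only in length (80, 92, 104 mm).
- setting_p: One of three fixed setting blocks hidden inside the feeder's housing: the one at the feeder's y = 0 is the stop in the tunnel, the other two are stored in the housing's sides. Origin: bottom middle of its back, 130 mm along the feeder's x from the mouth for all three. They differ in thickness (26, 38, 50 mm towards the mouth), in an order not told.
- setting_q: One of three fixed setting blocks hidden inside the feeder's housing: the one at the feeder's y = 0 is the stop in the tunnel, the other two are stored in the housing's sides. Origin: bottom middle of its back, 130 mm along the feeder's x from the mouth for all three. They differ in thickness (26, 38, 50 mm towards the mouth), in an order not told.
- setting_r: One of three fixed setting blocks hidden inside the feeder's housing: the one at the feeder's y = 0 is the stop in the tunnel, the other two are stored in the housing's sides. Origin: bottom middle of its back, 130 mm along the feeder's x from the mouth for all three. They differ in thickness (26, 38, 50 mm towards the mouth), in an order not told.
- timer: Bystander: white lab timer, 30x66x59 mm, standing. Origin: centre of its underside.
- seal_jar: Bystander: small white jar with a red lid, 44 mm across, 42 mm high. Origin: centre of its underside.
- filter_pack: Bystander: small card box, 48x80x30 mm. Origin: centre of its underside.
- beaker_50: Bystander: small glass beaker, 46x51x59 mm. Origin: centre of its underside.
- marker_0: Bystander: felt marker lying down, 13x128x14 mm, long along its y. Origin: centre of its underside.
Mind the look-alikes: they are no part of the job. What is shaped like the bar_92 but brown or turquoise is not meant.

How it is judged:
On the way:
1. a filler bar lies straight in the channel, pushed home so that it presses on the hidden stop, with its outer end flush with the front ends of the rails (within 4 mm) (((x of bar_80 in the frame of feeder between 0.036 and 0.044 m and y of bar_80 in the frame of feeder between -0.004 and 0.004 m and angle between the x axis of bar_80 and the x axis of feeder, either way round below 0.1 rad and height (world z) of bar_80 below 0.005 m and (contact force between bar_80 and setting_p above 0.1 N or contact force between bar_80 and setting_q above 0.1 N or contact force between bar_80 and setting_r above 0.1 N)) or (x of bar_92 in the frame of feeder between 0.042 and 0.05 m and y of bar_92 in the frame of feeder between -0.004 and 0.004 m and angle between the x axis of bar_92 and the x axis of feeder, either way round below 0.1 rad and height (world z) of bar_92 below 0.005 m and (contact force between bar_92 and setting_p above 0.1 N or contact force between bar_92 and setting_q above 0.1 N or contact force between bar_92 and setting_r above 0.1 N)) or (x of bar_104 in the frame of feeder between 0.048 and 0.056 m and y of bar_104 in the frame of feeder between -0.004 and 0.004 m and angle between the x axis of bar_104 and the x axis of feeder, either way round below 0.1 rad and height (world z) of bar_104 below 0.005 m and (contact force between bar_104 and setting_p above 0.1 N or contact force between bar_104 and setting_q above 0.1 N or contact force between bar_104 and setting_r above 0.1 N)))).
At the end, for the whole second after the job is handed in: One filler bar lies at rest on the channel floor, straight (within 0.1 rad, 4 mm sideways), its outer end flush with the front ends of the rails within 4 mm; the other two bars lie at rest on the worktop, their centres more than 70 mm from the middle of the channel's mouth (((x of bar_80 in the frame of feeder between 0.036 and 0.044 m and y of bar_80 in the frame of feeder between -0.004 and 0.004 m and angle between the x axis of bar_80 and the x axis of feeder, either way round below 0.1 rad and height (world z) of bar_80 below 0.005 m and linear speed of bar_80 below 0.01 m/s and horizontal distance between each of bar_92, bar_104 and feeder above 0.07 m and height (world z) of bar_92 between -0.01 and 0.04 m and linear speed of each of bar_92, bar_104 below 0.02 m/s and height (world z) of bar_104 between -0.01 and 0.04 m) or (x of bar_92 in the frame of feeder between 0.042 and 0.05 m and y of bar_92 in the frame of feeder between -0.004 and 0.004 m and angle between the x axis of bar_92 and the x axis of feeder, either way round below 0.1 rad and height (world z) of bar_92 below 0.005 m and linear speed of bar_92 below 0.01 m/s and horizontal distance between each of bar_80, bar_104 and feeder above 0.07 m and height (world z) of bar_80 between -0.01 and 0.04 m and linear speed of each of bar_80, bar_104 below 0.02 m/s and height (world z) of bar_104 between -0.01 and 0.04 m) or (x of bar_104 in the frame of feeder between 0.048 and 0.056 m and y of bar_104 in the frame of feeder between -0.004 and 0.004 m and angle between the x axis of bar_104 and the x axis of feeder, either way round below 0.1 rad and height (world z) of bar_104 below 0.005 m and linear speed of bar_104 below 0.01 m/s and horizontal distance between each of bar_80, bar_92 and feeder above 0.07 m and height (world z) of bar_80 between -0.01 and 0.04 m and linear speed of each of bar_80, bar_92 below 0.02 m/s and height (world z) of bar_92 between -0.01 and 0.04 m))); the robot touches nothing.
It fails at once if a bystander (timer) is pushed more than 30 mm or tipped over (distance of timer from where it was at the start of the episode above 0.03 m or angle between timer's own z axis and vertical above 0.6 rad).
It fails at once if a bystander (seal_jar) is pushed more than 30 mm or tipped over (distance of seal_jar from where it was at the start of the episode above 0.03 m or angle between seal_jar's own z axis and vertical above 0.6 rad).
It fails at once if a bystander (filter_pack) is pushed more than 30 mm or tipped over (distance of filter_pack from where it was at the start of the episode above 0.03 m or angle between filter_pack's own z axis and vertical above 0.6 rad).
It fails at once if a bystander (beaker_50) is pushed more than 30 mm or tipped over (distance of beaker_50 from where it was at the start of the episode above 0.03 m or angle between beaker_50's own z axis and vertical above 0.6 rad).
It fails at once if a bystander (marker_0) is pushed more than 30 mm or tipped over (distance of marker_0 from where it was at the start of the episode above 0.03 m).
It also fails if it takes over 72 s, if anything falls off the work surface, if the arm or the gripper's body presses on something with over 40 N, if the wrist force passes 120 N, or if a joint passes its speed limit or range.

### The arm

A 7-joint arm with a two-finger parallel gripper is mounted at the origin on a cart in front of the work surface, level with it; the furniture and walls round the work are solid. World frame = base frame: x ahead of the robot, y to its left, z up, the work surface at z = 0. Lengths are in m, angles in rad, forces in N, time in s.
With the tool pointing down it reaches from about 0.35 to 0.9 m from the base axis. Payload 7.2 kg.
Tool frame: the origin (TCP) lies midway between the tips of the shut fingers; the grasp point (between the pads) lies 19 mm behind it; z points along the fingers, y is the direction in which the jaws open and shut (so a half turn about z gives the same grasp; the last joint's range is limited). The gripper opens to 88 mm and grips with 3 to 60 N. Pads are 20 mm wide; open, the fingers measure 115 mm over their backs; the gripper's body (75 mm by 178 mm) begins 61 mm behind the grasp point.
Start: joints at [-1.366, 0.411, -0.013, 1.596, 0.006, 1.134, -0.082], TCP at [0.168, 0.602, 0.223] pointing down, gripper open.
Joint ranges: [-2.95, 2.95], [-0.29, 1.99], [-1.47, 1.44], [0.14, 2.54], [-1.03, 4.17], [0.13, 1.85], [-2.86, 2.86]. Speed limits (rad/s): [2.39, 2.39, 3.01, 3.01, 3.14, 3.14, 3.14].

### API

Orientations are given as [roll, pitch, yaw] about the fixed x, y, z axes, in that order (R = Rz(yaw) Ry(pitch) Rx(roll)).
In Python, from workcell import env, capture, ticket gives the robot as it stands.
- The arm moves only by the shell command python3 -m handwheel 'ROWS' [OPENING] [FORCE]. ROWS is JSON, one flat list of numbers, 6 for each row, row after row: the shift along the tool's x, y, z in m, then the turn, a rotation vector about the tool's x, y, z in degrees. A call has 1 to 20 rows; each row shifts and turns the pose as measured when the row begins, along the tool's axes as they then stand; what a row does not reach is not made up. A row lasts 1/8 s, in which the tool goes at most 62.5 mm and 10.7 degrees, less where a joint would pass 70% of its speed; a pose out of reach is approached as far as the arm can. A call is refused whole if a number of a shift passes 0.0625 or a number of a turn 10.7, either way. A call with a gripper value outside its range is refused whole. OPENING is the finger opening in m, from 0 to 0.0878, set as the call begins (- or left out, the last holds). The fingers move at their own pace and stop on an object; FORCE is the grip in N (left out, the last holds). Time passes only in rows, so rows that do not move let the fingers close. It gives the time, the measured TCP pose, the force and the opening at its end, in the units of the state.
- env.get_obs(): the state, without advancing time (a new reading comes with each control period).
- capture(name): name is "side" or "top" or "wrist"; returns a dict with "img" (384x512x3 uint8, red, green, blue), "K" (3x3 intrinsics, pixels), "k1" (the pictures are not rectified: a ray, as slopes to the right and down, at radius r is drawn at 1 + k1 r^2 times it, then the intrinsics apply), "cam_to_world" (4x4, takes a point from camera to world coordinates). Camera axes: x right, y up, looking along -z (the intrinsics and any distortion apply to the point x, -y, -z); pixel columns grow to the right and rows downward; lengths in m; the calibration is good to about 2 mm. A picture is of the moment at which its call begins. There is no depth.
- ticket.hand_in(): hands the job in, once; it reports no verdict.
The state is a dict: "t": time; "q": joint angles; "qvel": joint speeds; "joint_torque": joint torques, N m; "tool_pos": TCP position; "tcp_rot": TCP orientation; "wrist_force": force on the tool from outside, world axes, zero at the start; "wrist_torque": the same for the moment, N m; "grip_width": finger opening in m.
Only numpy, scipy, OpenCV 4.12 (cv2) and the standard library are available. Lean on these libraries where they do the work, as an engineer would, in place of code of your own. Each camera call takes 0.05 s, during which the arm holds its last target.

## Working session

There is one attempt and no reset: what is moved stays moved. The work goes in short steps, Python scripts to look and compute and a shell command to move; the robot and the scene stay as the last step left them, time stands still between calls to the robot, and variables do not carry over. Pictures are saved under pics/ and viewed, and the job is handed in when it is done.

```bash
mkdir -p pics; ls
cat > h.py <<'E'
import numpy as np, cv2
from workcell import env, capture, ticket
def proj(c,P):
    P=np.atleast_2d(P); M=np.linalg.inv(c['cam_to_world']); p=P@M[:3,:3].T+M[:3,3]
    s=np.c_[p[:,0],-p[:,1]]/(-p[:,2:]); r2=(s**2).sum(1,keepdims=True); s=s*(1+c['k1']*r2)
    K=np.array(c['K']); return np.c_[s,np.ones(len(s))]@K.T[:,:2]
def ray(c,px,z):
    px=np.atleast_2d(px).astype(float); K=np.array(c['K']); D=np.array([c['k1'],0,0,0,0.])
    s=cv2.undistortPoints(px[:,None],K,D).reshape(-1,2)
    d=np.c_[s[:,0],-s[:,1],-np.ones(len(s))]@c['cam_to_world'][:3,:3].T; o=c['cam_to_world'][:3,3]
    return o+d*((z-o[2])/d[:,2:])
def save(c,name,box=None,f=1):
    im=c['img'][:,:,::-1]
    if box: im=im[box[1]:box[3],box[0]:box[2]]
    cv2.imwrite('pics/'+name,cv2.resize(im,None,fx=f,fy=f,interpolation=cv2.INTER_CUBIC))
E
python3 - <<'E'
from h import *
print(env.get_obs())
for n in ['side','top','wrist']:
    c=capture(n); save(c,n+'0.png',f=1.5); print(n,c['K'],c['k1'],c['cam_to_world'])
E
```

```text
pics
{'t': 0.0, 'q': array([-1.36625277,  0.41185411, -0.01275236,  1.5970616 ,  0.00557243,
        1.13430335, -0.08220595]), 'qvel': array([-0.00156732,  0.00074047,  0.00016266,  0.00103018,  0.00108309,
       -0.00023238,  0.00014148]), 'joint_torque': array([-8.79747695e-04, -5.87924981e+01,  6.41277675e-01, -2.91085303e+01,
       -5.38240594e-02,  1.79752236e-02,  1.28900888e-04]), 'tool_pos': array([0.1682291 , 0.60139374, 0.22183021]), 'tcp_rot': array([-3.14000275e+00,  7.22290832e-05,  2.86889322e+00]), 'wrist_force': array([-0.32502857, -0.0425339 , -0.04151387]), 'wrist_torque': array([-0.03993795, -0.0582296 ,  0.01027428]), 'grip_width': 0.08791353264906854}
side [[440.52745673   0.         259.88571424]
 [  0.         440.52745673 188.17122498]
 [  0.           0.           1.        ]] -0.04879940601662412 [[ 0.9991785   0.01921435 -0.03568096  0.48671197]
 [-0.0404599   0.42286828 -0.90528748 -1.42386324]
 [-0.00230616  0.90598743  0.4232983   0.67500921]
 [ 0.          0.          0.          1.        ]]
top [[366.56213542   0.         254.17651298]
 [  0.         366.56213542 179.86103404]
 [  0.           0.           1.        ]] -0.03572569550193548 [[ 0.02930366  0.99280261 -0.11612184  0.34573671]
 [-0.99945484  0.03086955  0.01170908 -0.06068312]
 [ 0.01520943  0.11571541  0.99316596  1.46300411]
 [ 0.          0.          0.          1.        ]]
wrist [[278.24354271   0.         252.95449913]
 [  0.         278.24354271 188.95361852]
 [  0.           0.           1.        ]] -0.058604279262511244 [[ 2.68177546e-01 -9.28781408e-01 -2.55823963e-01  9.85437564e-02]
 [ 9.63369160e-01  2.58324107e-01  7.20313632e-02  6.21065256e-01]
 [-8.15894185e-04 -2.65770110e-01  9.64036090e-01  3.84839321e-01]
 [ 0.00000000e+00  0.00000000e+00  0.00000000e+00  1.00000000e+00]]
```

View pics/side0.png

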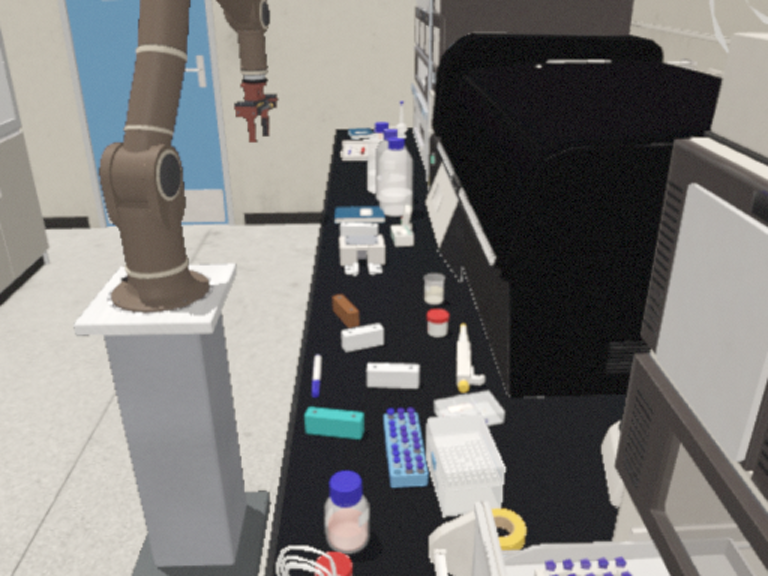

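View pics/top0.png

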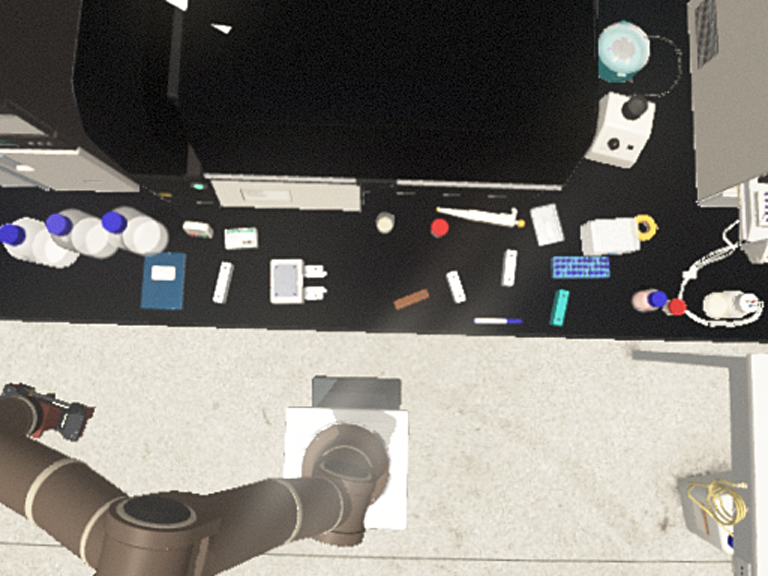

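View pics/wrist0.png

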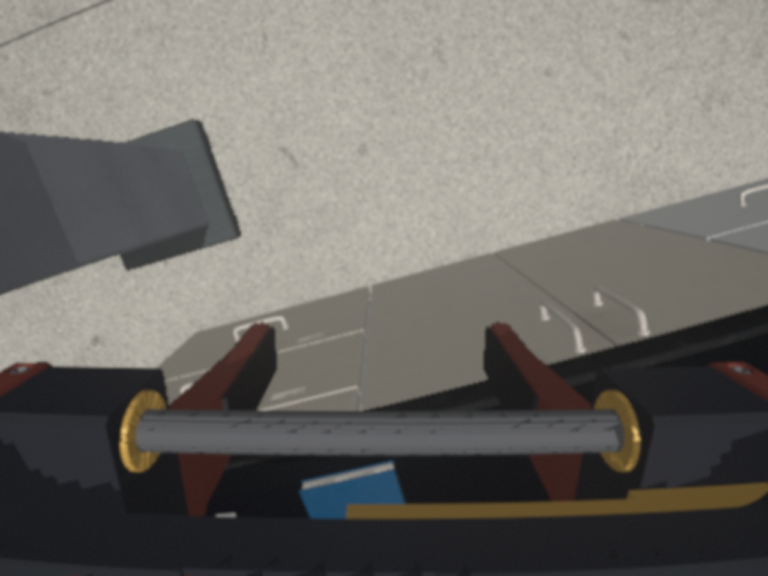

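Run:
```python
from h import *
c=capture('top'); save(c,'top1.png',(120,130,380,225),3)
g=c['img'].astype(int); m=((g.min(2)>120)&(g.max(2)-g.min(2)<40)).astype(np.uint8)
m[225:]=0
n,l,st,ce=cv2.connectedComponentsWithStats(m)
for i in range(1,n):
    if st[i,4]>40 and st[i,1]>140:
        pts=np.argwhere(l==i)[:,::-1].astype(np.float32)
        print(st[i],[np.round(v,1) for v in cv2.minAreaRect(pts)[:2]],round(cv2.minAreaRect(pts)[2],1))
        w=ray(c,pts,0.036)[:,:2].astype(np.float32); r=cv2.minAreaRect(w); print('   world z36',np.round(r[0],4),np.round(r[1],4),round(r[2],1))
```

```text
[251 143  12  12  91] [array([256.5, 148.5]), array([11., 11.])] 0.0
   world z36 [ 0.6379 -0.0831] [0.0444 0.0436] 1.7
[387 145  40  26 891] [array([406.3, 157.4]), array([24.2, 38.7])] 85.6
   world z36 [ 0.6223 -0.6835] [0.0979 0.1591] 5.6
[122 147  20  12 151] [array([131.6, 151.9]), array([20. ,  8.6])] 11.3
   world z36 [0.6086 0.4098] [0.0804 0.0344] 80.4
[150 152  22  14 266] [array([160.5, 158.5]), array([13., 21.])] 90.0
   world z36 [0.5861 0.2941] [0.0524 0.083 ] 3.2
[334 166  11  25 198] [array([339.1, 178.2]), array([ 8.1, 24.4])] 5.7
   world z36 [ 0.5298 -0.4123] [0.032  0.0974] 84.5
[180 173  38  30 889] [array([198.5, 187.5]), array([29., 37.])] 90.0
   world z36 [0.4765 0.1393] [0.1141 0.145 ] 2.3
[142 174  14  28 232] [array([148.4, 188.1]), array([ 8.5, 27.6])] 14.0
   world z36 [0.4677 0.3345] [0.0335 0.1072] 79.6
[101 177  16  10 158] [array([108.5, 181.5]), array([ 9., 15.])] 90.0
   world z36 [0.4884 0.4927] [0.0355 0.0605] 1.8
[298 180  13  22 164] [array([303.6, 190.8]), array([20.9,  7.6])] 71.6
   world z36 [ 0.4757 -0.2723] [0.0818 0.03  ] 19.4
[457 194  52  24 745] [array([482.5, 205.5]), array([23., 51.])] 90.0
   world z36 [ 0.4382 -0.9906] [0.0916 0.2133] 1.6
[   0  213  344   12 1976] [array([171.5, 218.5]), array([343.,  11.])] 0.0
   world z36 [0.351  0.2418] [0.0429 1.3389] 1.8
[316 212  22   4  85] [array([326.5, 213.5]), array([ 3., 21.])] 90.0
   world z36 [ 0.3894 -0.3632] [0.0117 0.0823] 1.6
```

View pics/top1.png

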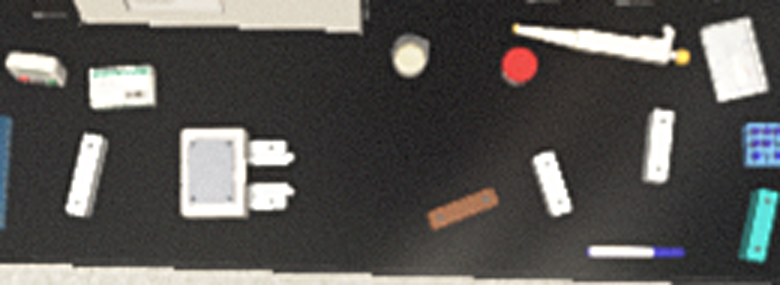

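```bash
python3 -m handwheel '[0,0,0,0,0,10.6, 0,0,0,0,0,10.6, 0,0,0,0,0,10.6, 0,0,0,0,0,10.6, 0,0,0,0,0,10.6, 0,0,0,0,0,10.6, 0,0,0,0,0,10.6, -0.06,0.03,0,0,0,0, -0.06,0.03,0,0,0,0, -0.06,0.03,0,0,0,0, -0.06,0.03,0,0,0,0, -0.06,0.03,0,0,0,0, -0.06,0.03,0,0,0,0, -0.06,0.03,0,0,0,0, -0.06,0.03,0,0,0,0, -0.06,0.03,0,0,0,0, -0.06,0.03,0,0,0,0, 0,0,0,0,0,0]' 0.0878 30
python3 - <<'E'
from h import *
o=env.get_obs(); print(o['q'],o['tool_pos'],o['tcp_rot'])
c=capture('wrist'); save(c,'w1.png',f=1.5)
E
```

```text
t: 2.45
tool_pos: [0.4385, 0.0302, 0.222]
tcp_rot: [3.138, 0.0, 1.552]
wrist_force: [-0.3, 0.4, -0.5]
grip_width: 0.0877
[-0.86163411  0.08105829  0.73790209  2.05979363 -0.06303245  1.01940057
 -0.11141609] [0.43846825 0.03016338 0.22198232] [3.13826072e+00 3.41448266e-04 1.55187131e+00]
```

View pics/w1.png

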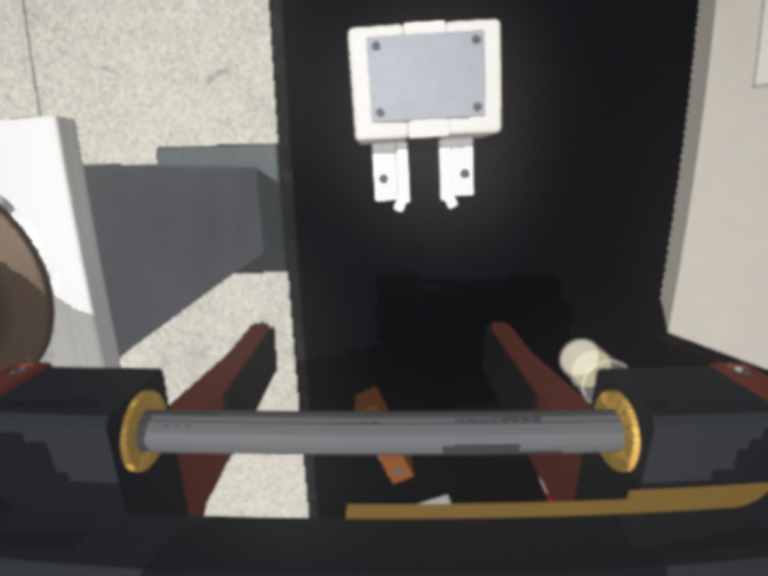

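Run:
```python
from h import *
c=capture('wrist'); save(c,'w2.png',(225,5,345,150),4); print(c['cam_to_world'][:3,3])
```

```text
[0.43834884 0.10456951 0.38466582]
```

View pics/w2.png

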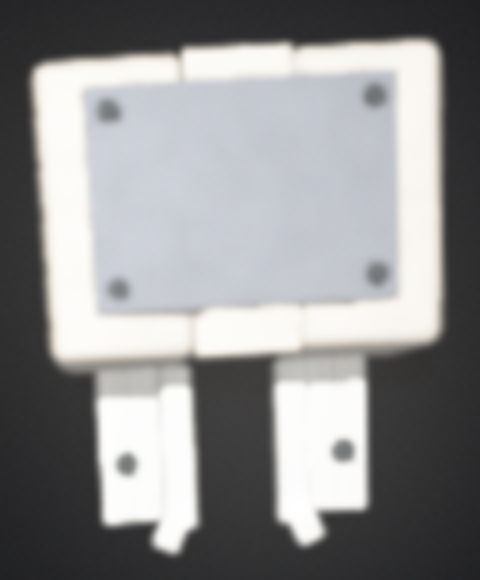

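Run:
```python
from h import *
c=capture('wrist')
f=lambda P:np.array(P,float)/4+[225,5]-0.375
P=[(190,390),(197,515),(276,385),(278,515),(175,555),(303,546),(155,545),(324,535)]
print(np.round(ray(c,f(P),0.010),4))
H=[(33,62),(440,40),(440,345),(55,368)]
w=ray(c,f(H),0.055); print(np.round(w,4), w.mean(0))
S=[(109,110),(375,95),(377,273),(119,289)]; print(np.round(ray(c,f(S),0.055),4))
e=lambda a,b:np.degrees(np.arctan2(*(b-a)[:2]))
w2=ray(c,f(S),0.055);print(e(w[3],w[0]),e(w[2],w[1]),e(w2[3],w2[0]),e(w2[2],w2[1]))
F=[(127,464),(343,450)];print(ray(c,f(F),0.004))
```

```text
[[0.4636 0.1197 0.01  ]
 [0.4661 0.0797 0.01  ]
 [0.4914 0.1211 0.01  ]
 [0.493  0.0795 0.01  ]
 [0.4588 0.0666 0.01  ]
 [0.5016 0.0692 0.01  ]
 [0.4521 0.07   0.01  ]
 [0.5086 0.0728 0.01  ]]
[[0.4182 0.2042 0.055 ]
 [0.5277 0.2093 0.055 ]
 [0.5314 0.13   0.055 ]
 [0.4223 0.1246 0.055 ]] [0.47488922 0.16704086 0.055     ]
[[0.4384 0.1919 0.055 ]
 [0.5105 0.1954 0.055 ]
 [0.5127 0.1494 0.055 ]
 [0.4406 0.1456 0.055 ]]
-2.928358154574786 -2.6871074246746627 -2.699800558940045 -2.699213705464821
[[0.44310536 0.09638782 0.004     ]
 [0.51513845 0.10028754 0.004     ]]
```

```bash
python3 -m handwheel '[-0.058,0.002,0,0,0,0, -0.058,0.002,0,0,0,0, -0.058,0.002,0,0,0,0, -0.058,0.002,0,0,0,0, -0.058,0.002,0,0,0,0, -0.058,0.002,0,0,0,0, -0.058,0.002,0,0,0,0, -0.055,0.002,0,0,0,0, 0,0,0,0,0,10.6, 0,0,0,0,0,10.6, 0,0,0,0,0,10.6, 0,0,0,0,0,10.6, 0,0,0,0,0,10.6, 0,0,0,0,0,10.6, 0,0,0,0,0,10.6, 0,0,0,0,0,10.6, 0,0,0,0,0,10.6, 0,0,0,0,0,0]'
python3 - <<'E'
from h import *
o=env.get_obs(); print(o['q'],o['tool_pos'],o['tcp_rot'])
c=capture('wrist'); save(c,'w3.png',f=1.5)
E
```

```text
t: 4.85
tool_pos: [0.4753, -0.4002, 0.2085]
tcp_rot: [-3.114, 0.006, -0.083]
wrist_force: [0.6, 0.2, -0.6]
grip_width: 0.0875
[-0.12001388  0.74435777  1.26006656  1.65418766 -0.73871613  1.327562
 -0.37648391] [ 0.47529524 -0.40020733  0.20850553] [-3.11392898  0.00555097 -0.08279784]
```

View pics/w3.png

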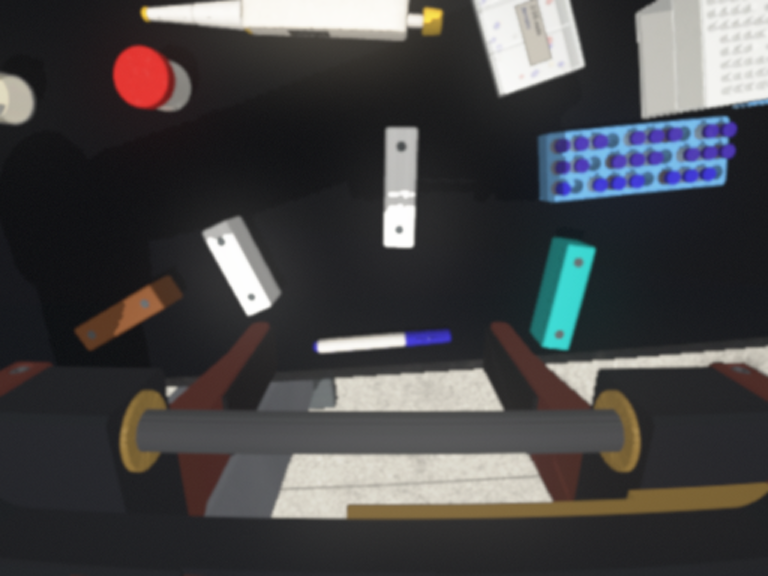

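Run:
```python
from h import *
c=capture('wrist'); save(c,'w4.png',(110,70,310,220),4)
o=env.get_obs(); print(o['tool_pos'],o['tcp_rot'])
g=cv2.cvtColor(c['img'],cv2.COLOR_RGB2HSV)
m=((g[:,:,2]>105)&(g[:,:,1]<40)).astype(np.uint8)
m=cv2.morphologyEx(m,cv2.MORPH_CLOSE,np.ones((7,7)))
n,l,st,ce=cv2.connectedComponentsWithStats(m)
for i in range(1,n):
    if 800<st[i,4]<4000 and st[i,1]<200:
        pts=np.argwhere(l==i)[:,::-1].astype(np.float32)
        w=ray(c,pts,0.036)[:,:2].astype(np.float32); r=cv2.minAreaRect(w); print(st[i],np.round(r[0],4),np.round(r[1],4),round(r[2],1),np.round(cv2.boxPoints(r),4).tolist())
```

```text
[ 0.47500447 -0.40074481  0.20889797] [-3.11409106  0.00477411 -0.08020212]
[  99    0  183   27 3779] [ 0.6606 -0.3389] [0.2031 0.0268] 83.8 [[0.6363999843597412, -0.438400000333786], [0.6629999876022339, -0.44130000472068787], [0.6848999857902527, -0.2393999993801117], [0.6582000255584717, -0.23649999499320984]]
[ 315    0   76   65 3583] [ 0.6349 -0.518 ] [0.0701 0.0677] 14.5 [[0.5924999713897705, -0.49399998784065247], [0.6093999743461609, -0.559499979019165], [0.677299976348877, -0.5419999957084656], [0.6603999733924866, -0.4763999879360199]]
[ 255   85   24   81 1742] [ 0.5305 -0.4155] [0.0264 0.0927] 85.4 [[0.4832000136375427, -0.42489999532699585], [0.5756999850273132, -0.43230000138282776], [0.5777000188827515, -0.4059999883174896], [0.4853000044822693, -0.3986000120639801]]
[ 135  145   52   66 1808] [ 0.478  -0.2805] [0.0817 0.0379] 19.8 [[0.43309998512268066, -0.27649998664855957], [0.44600000977516174, -0.31209999322891235], [0.5228000283241272, -0.28450000286102295], [0.5099999904632568, -0.24879999458789825]]
```

View pics/w4.png

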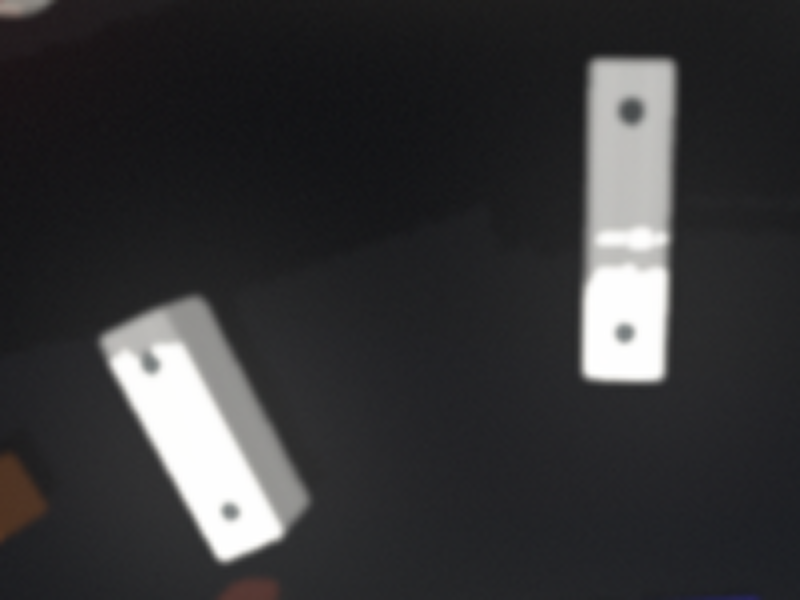

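```bash
python3 -m handwheel '[0.02,0.005,0.03,-1.6,0,0, 0.02,0.005,0.03,0,0,0, 0,0,0.03,0,0,0, 0,0,0,0,0,0]'; python3 -c "
from h import *
o=env.get_obs(); print(o['q'],o['tool_pos'],o['tcp_rot'])"
```

```text
t: 5.45
tool_pos: [0.5169, -0.4113, 0.1169]
tcp_rot: [-3.14, 0.002, -0.063]
wrist_force: [-0.2, -0.5, -0.3]
grip_width: 0.088
[-0.07359101  0.87073918  1.15168366  1.65516588 -0.84733655  1.19973716
 -0.35026142] [ 0.51694257 -0.41130613  0.11689861] [-3.14008661e+00  1.56953600e-03 -6.33575494e-02]
```

```bash
python3 -m handwheel '[-0.002,0.003,0.025,0,0,1, 0,0,0.025,0,0,0, 0,0,0.025,0,0,0, 0,0,0.02,0,0,0, 0,0,0,0,0,0]'; python3 -c "
from h import *
o=env.get_obs(); print(o['q'],o['tool_pos'],o['tcp_rot'])"
```

```text
t: 6.08
tool_pos: [0.5151, -0.4145, 0.0186]
tcp_rot: [-3.14, -0.001, -0.078]
wrist_force: [0.5, 0.4, 0.1]
grip_width: 0.088
[-0.01952537  0.96580002  1.03847074  1.71155416 -0.95367853  1.05593122
 -0.29424627] [ 0.51511344 -0.41450372  0.01855763] [-3.14041988e+00 -1.09562578e-03 -7.83394687e-02]
```

```bash
python3 -m handwheel '[0,0,0.002,0,0,0, 0,0,0,0,0,0, 0,0,0,0,0,0, 0,0,0,0,0,0, 0,0,0,0,0,0, 0,0,0,0,0,0]' 0 40; python3 -c "
from h import *
o=env.get_obs(); print(o['q'],o['tool_pos'],o['tcp_rot'])"
```

```text
t: 6.82
tool_pos: [0.5163, -0.4158, 0.0193]
tcp_rot: [3.14, -0.005, -0.078]
wrist_force: [-0.2, -0.0, -0.2]
grip_width: 0.0309
[-0.01854336  0.96433864  1.03771098  1.71048606 -0.95442399  1.05303005
 -0.29364304] [ 0.51631986 -0.41581637  0.01929842] [ 3.14047048 -0.00454128 -0.07789815]
```

```bash
python3 -m handwheel '[0,0,0.003,0,0,0, 0,0,0,0,0,0, 0,0,0,0,0,0]' 0 40
```

```text
t: 7.2
tool_pos: [0.5165, -0.4158, 0.0173]
tcp_rot: [3.141, -0.005, -0.078]
wrist_force: [-0.5, -0.2, 1.4]
grip_width: 0.0238
```

```bash
python3 -m handwheel '[0,0,-0.03,0,0,0, 0,0,-0.03,0,0,0, 0,0,-0.03,0,0,0, 0,0,0,0,0,-10.6, 0,0,0,0,0,-10.6, 0,0,0,0,0,-10.6, 0,0,0,0,0,-10.6, 0,0,0,0,0,-10.6, 0,0,0,0,0,-10.6, 0,0,0,0,0,-10.6, 0,0,0,0,0,-10.6, 0,0,0,0,0,-10.6, 0,0,0,0,0,0]'; python3 -c "
from h import *
o=env.get_obs(); print(o['q'],o['tool_pos'],o['tcp_rot'])"
```

```text
t: 8.82
tool_pos: [0.5124, -0.412, 0.1011]
tcp_rot: [-3.136, -0.005, 1.612]
wrist_force: [0.9, 0.7, -0.5]
grip_width: 0.0239
[ 0.12813701  0.68905589  0.73135978  1.65780754 -0.52466507  1.00935381
  1.07744261] [ 0.51242865 -0.41196704  0.10107154] [-3.13557636 -0.00495263  1.61177511]
```

```bash
python3 -m handwheel '[0.055,-0.002,0,0,0,0, 0.055,-0.002,0,0,0,0, 0.055,-0.002,0,0,0,0, 0.055,-0.002,0,0,0,0, 0.055,-0.002,0,0,0,0, 0.055,-0.002,0,0,0,0, 0.055,-0.002,0,0,0,0, 0,0,0,0,0,0]'
python3 - <<'E'
from h import *
o=env.get_obs(); print(o['q'],o['tool_pos'],o['tcp_rot'])
c=capture('wrist'); save(c,'w5.png',f=1.5)
c=capture('side'); save(c,'s5.png',(190,100,350,230),5)
E
```

```text
t: 9.82
tool_pos: [0.4866, -0.0165, 0.0999]
tcp_rot: [-3.133, -0.003, 1.57]
wrist_force: [0.7, -0.4, -1.8]
grip_width: 0.0236
[-0.71468487  0.43945933  0.83646046  2.08553036 -0.45377883  0.81326893
  0.39738285] [ 0.48663807 -0.01653256  0.09985222] [-3.13322225 -0.00344933  1.56997959]
```

View pics/w5.png

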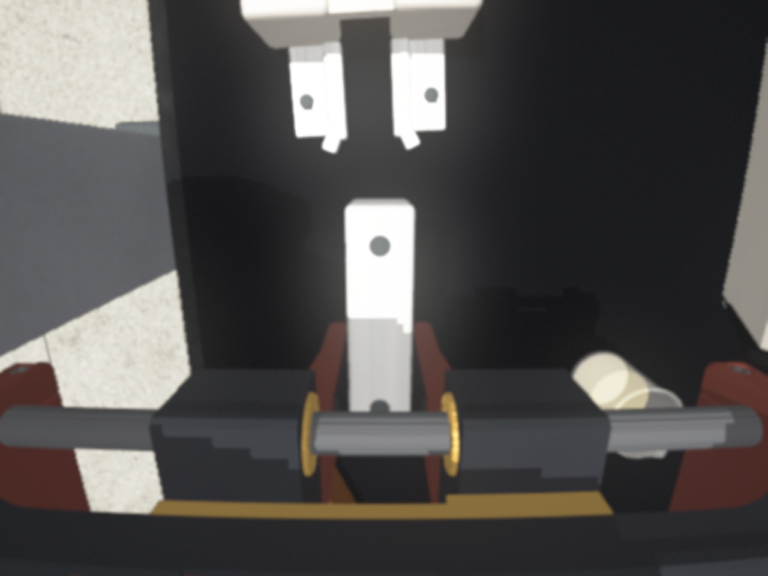

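View pics/s5.png

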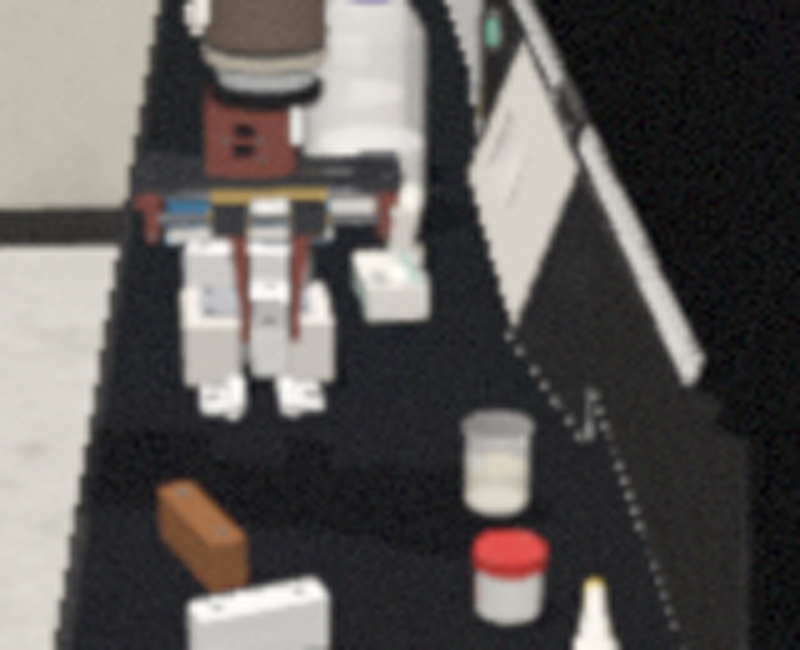

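Run:
```python
from h import *
c=capture('wrist'); save(c,'w6.png',(180,20,320,160),5)
o=env.get_obs(); print(o['tool_pos'],o['tcp_rot'])
```

```text
[ 0.48699253 -0.0224247   0.10042438] [-3.13472353e+00 -1.10079308e-03  1.56420883e+00]
```

View pics/w6.png

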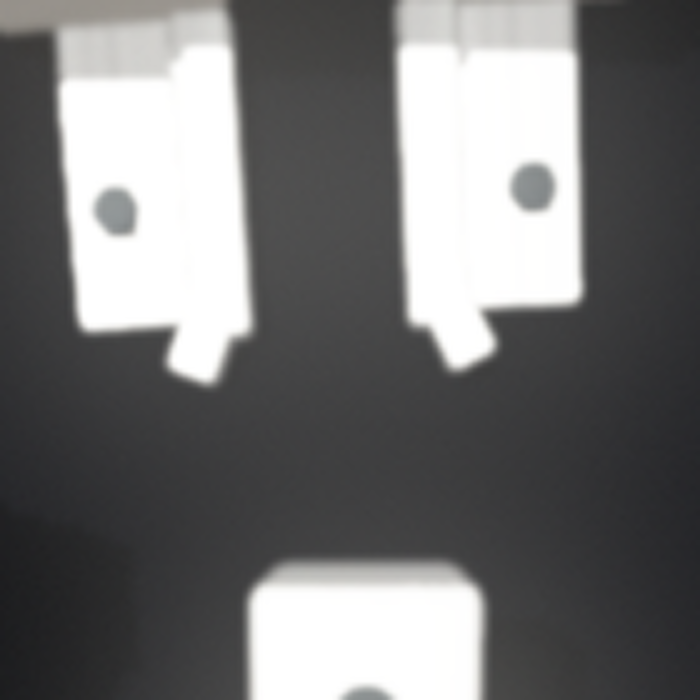

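Run:
```python
from h import *
c=capture('wrist'); o=env.get_obs(); print(o['tool_pos'],o['tcp_rot'])
f=lambda P:np.array(P,float)/5+[180,20]-0.4
P=[(232,50),(249,325),(399,50),(411,318),(210,385),(458,372)]
w=ray(c,f(P),0.010);print(np.round(w,4)); print('mid',(w[0]+w[2])/2,(w[1]+w[3])/2,(w[4]+w[5])/2)
print('bolts',ray(c,f([(117,211),(533,187)]),.004))
zt=o['tool_pos'][2]-0.0173+0.036
b=ray(c,f([(249,600),(484,600),(248,690),(484,690),(365,583)]),zt); print('bar',np.round(b,4),'mid',(b[0]+b[1])/2)
```

```text
[ 0.48706991 -0.023122    0.10049296] [-3.13493903e+00 -1.03312181e-03  1.56334874e+00]
[[0.4649 0.1179 0.01  ]
 [0.4668 0.0739 0.01  ]
 [0.4927 0.1176 0.01  ]
 [0.4947 0.0749 0.01  ]
 [0.4597 0.064  0.01  ]
 [0.5029 0.0659 0.01  ]]
mid [0.47881351 0.11777778 0.01      ] [0.48075424 0.07442166 0.01      ] [0.48132047 0.06496693 0.01      ]
bolts [[0.44364646 0.09381449 0.004     ]
 [0.51600228 0.09717001 0.004     ]]
bar [[0.4755 0.0366 0.1192]
 [0.4996 0.0365 0.1192]
 [0.4751 0.0273 0.1192]
 [0.4997 0.0272 0.1192]
 [0.4874 0.0382 0.1192]] mid [0.48752825 0.03652951 0.11919296]
```

```bash
python3 -m handwheel '[0.008,-0.0015,0.025,0,0,-3.1, 0,-0.0015,0.025,0,0,0, 0,0,0.02,0,0,0, 0,0,0,0,0,0, 0,0,0,0,0,0]'
python3 - <<'E'
from h import *
o=env.get_obs(); print(o['tool_pos'],o['tcp_rot'])
E
```

```text
t: 10.65
tool_pos: [0.4852, -0.0241, 0.03]
tcp_rot: [-3.138, 0.001, 1.599]
wrist_force: [0.9, -0.2, -2.5]
grip_width: 0.0236
[ 0.48521293 -0.02410769  0.03002818] [-3.13817157e+00  1.04563836e-03  1.59862876e+00]
```

```bash
python3 -m handwheel '[0.006,0,0.006,0,0,-1.1, 0.006,0,0.005,0,0,0, 0,0,0,0,0,0]'
python3 - <<'E'
from h import *
o=env.get_obs(); print(o['tool_pos'],o['tcp_rot'])
c=capture('wrist'); save(c,'w7.png',(160,0,360,150),4)
E
```

```text
t: 11.02
tool_pos: [0.4858, -0.0114, 0.0197]
tcp_rot: [-3.141, 0.0, 1.618]
wrist_force: [-0.5, -0.3, -1.5]
grip_width: 0.0237
[ 0.48583751 -0.01140213  0.01973521] [-3.14072296e+00  2.93361714e-04  1.61830798e+00]
```

View pics/w7.png

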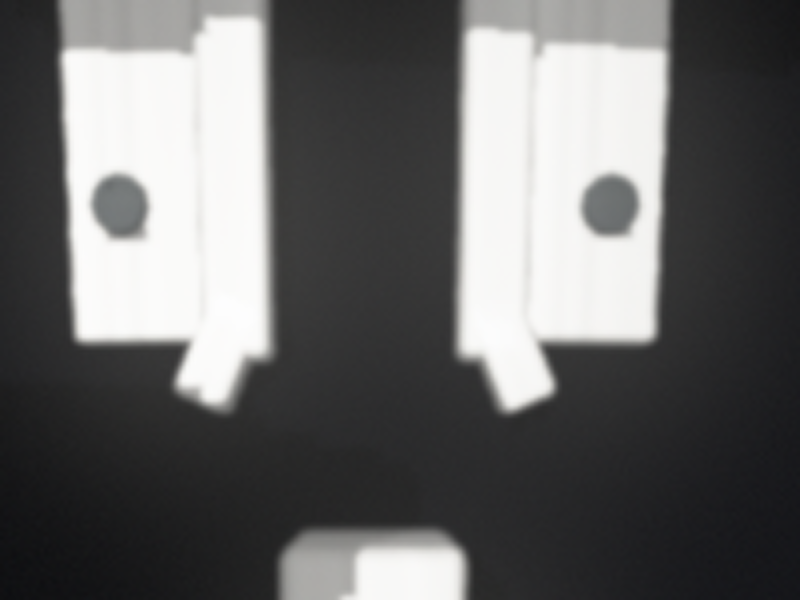

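```bash
python3 -m handwheel '[0.01,-0.0014,0.001,0,0,0, 0.015,0,0,0,0,0, 0.015,0,0,0,0,0, 0.015,0,0,0,0,0, 0,0,0,0,0,0]'
python3 - <<'E'
from h import *
o=env.get_obs(); print(o['tool_pos'],o['tcp_rot'])
c=capture('wrist'); save(c,'w8.png',(160,0,360,150),4)
E
```

```text
t: 11.7
tool_pos: [0.4817, 0.0487, 0.019]
tcp_rot: [-3.141, -0.0, 1.62]
wrist_force: [-0.7, 0.3, -2.7]
grip_width: 0.0235
[0.48173103 0.04869093 0.01902085] [-3.14128429e+00 -2.93087260e-04  1.62028846e+00]
```

View pics/w8.png

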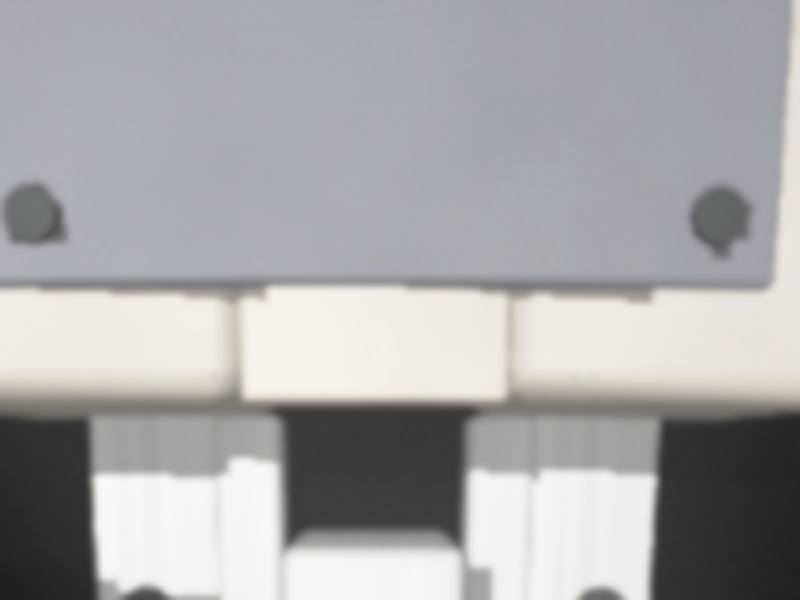

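```bash
python3 -m handwheel '[0.012,0,0.001,0,0,0, 0.012,0,0,0,0,0, 0,0,0,0,0,0]'; python3 -m handwheel '[0.004,0,0,0,0,0, 0.004,0,0,0,0,0, 0.004,0,0,0,0,0]';python3 -m handwheel '[0.004,0,0,0,0,0, 0.004,0,0,0,0,0]'
```

```text
t: 12.12
tool_pos: [0.4806, 0.0728, 0.018]
tcp_rot: [-3.142, 0.0, 1.618]
wrist_force: [0.2, -0.6, -1.3]
grip_width: 0.0238
t: 12.5
tool_pos: [0.4801, 0.0847, 0.0181]
tcp_rot: [3.141, 0.001, 1.617]
wrist_force: [0.0, 0.2, -2.0]
grip_width: 0.0238
t: 12.75
tool_pos: [0.4797, 0.0931, 0.0181]
tcp_rot: [3.141, 0.001, 1.617]
wrist_force: [0.7, 0.5, -2.4]
grip_width: 0.0238
```

```bash
python3 -m handwheel '[0.003,0,0,0,0,0, 0.003,0,0,0,0,0]'; python3 -m handwheel '[0.003,0,0,0,0,0]'; python3 -m handwheel '[0.003,0,0,0,0,0]';python3 -m handwheel '[0.003,0,0,0,0,0]'
```

```text
t: 13.0
tool_pos: [0.4794, 0.0996, 0.0181]
tcp_rot: [3.142, 0.001, 1.617]
wrist_force: [0.0, 0.2, -2.3]
grip_width: 0.0239
t: 13.12
tool_pos: [0.4793, 0.1028, 0.0181]
tcp_rot: [3.141, 0.001, 1.617]
wrist_force: [0.8, 0.6, -2.1]
grip_width: 0.0233
t: 13.25
tool_pos: [0.4791, 0.106, 0.0181]
tcp_rot: [3.141, 0.001, 1.617]
wrist_force: [0.0, -0.7, -2.5]
grip_width: 0.0239
t: 13.38
tool_pos: [0.4789, 0.1092, 0.0181]
tcp_rot: [3.142, 0.001, 1.617]
wrist_force: [0.7, 0.6, -1.5]
grip_width: 0.0237
```

```bash
python3 -m handwheel '[0.002,0,0,0,0,0]'; python3 -m handwheel '[0.002,0,0,0,0,0]';python3 -m handwheel '[0.002,0,0,0,0,0]'
```

```text
t: 13.5
tool_pos: [0.4789, 0.11, 0.018]
tcp_rot: [3.141, 0.002, 1.616]
wrist_force: [0.7, -8.7, -1.3]
grip_width: 0.0237
t: 13.62
tool_pos: [0.4789, 0.1099, 0.0181]
tcp_rot: [3.141, 0.005, 1.615]
wrist_force: [0.7, -8.6, -0.1]
grip_width: 0.0239
t: 13.75
tool_pos: [0.4788, 0.1099, 0.0182]
tcp_rot: [3.141, 0.007, 1.613]
wrist_force: [-0.9, -7.6, 1.7]
grip_width: 0.0236
```

```bash
python3 -m handwheel '[-0.02,0,-0.001,0,-0.4,-0.3, -0.03,0,0,0,0,0, -0.03,0,0,0,0,0, -0.03,0,0,0,0,0, -0.03,0,0,0,0,0, -0.02,0,0,0,0,0, -0.02,0,-0.04,0,0,0, -0.03,0.02,-0.03,0,0,0, 0,0,0,0,0,0]'
python3 - <<'E'
from h import *
o=env.get_obs(); print(o['q'],o['tool_pos'],o['tcp_rot'])
c=capture('top'); save(c,'t9.png',(150,130,380,225),3)
E
```

```text
t: 14.88
tool_pos: [0.5076, -0.1128, 0.0952]
tcp_rot: [3.14, 0.018, 1.616]
wrist_force: [-0.8, -0.3, -3.3]
grip_width: 0.0236
[-0.49721013  0.48864642  0.80373128  2.02339013 -0.45988926  0.81309869
  0.61545305] [ 0.50762626 -0.1127803   0.09515593] [3.14044461 0.01752064 1.61591924]
```

View pics/t9.png

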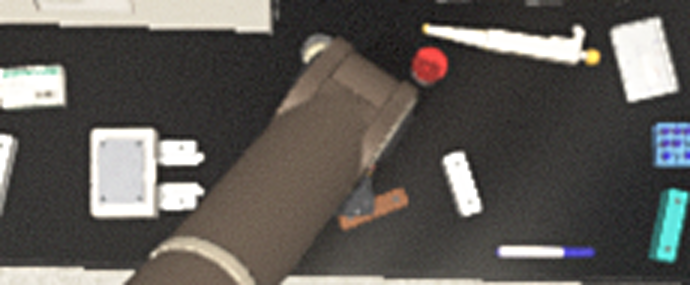

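```bash
python3 -m handwheel '[-0.026,0.008,0.01,0,1,0, -0.026,0.008,0.02,0,0,0, 0,0,0.03,0,0,0, 0,0,0.012,0,0,0, 0,0,0,0,0,0]'
```

```text
t: 15.55
tool_pos: [0.5205, -0.1603, 0.0168]
tcp_rot: [-3.134, -0.006, 1.62]
wrist_force: [0.5, -1.0, 6.6]
grip_width: 0.0237
```

Touching the worktop (+6.6 N). Release with a modest opening, then rise.

```bash
python3 -m handwheel '[0,0,-0.001,0,0,0, 0,0,0,0,0,0, 0,0,0,0,0,0]' 0.045;  python3 -m handwheel '[0,0,-0.03,0,0,0, 0,0,-0.05,0,0,0, 0,0,-0.055,0,0,0, 0,0,-0.02,0,0,0, 0,0,0,0,0,0]'
python3 - <<'E'
from h import *
o=env.get_obs(); print(o['q'],o['tool_pos'],o['tcp_rot'])
c=capture('wrist'); save(c,'w10.png',f=1.5)
E
```

```text
t: 15.92
tool_pos: [0.5209, -0.1592, 0.0188]
tcp_rot: [-3.135, -0.007, 1.622]
wrist_force: [-0.6, -0.2, -0.3]
grip_width: 0.0449
t: 16.55
tool_pos: [0.5219, -0.1593, 0.179]
tcp_rot: [-3.136, -0.007, 1.623]
wrist_force: [0.7, 0.8, -0.5]
grip_width: 0.0451
[-0.44107796  0.4218768   0.86516878  1.87593051 -0.37853125  1.02446418
  0.63742278] [ 0.52187126 -0.15930362  0.17895374] [-3.13569887 -0.00743833  1.6231103 ]
```

View pics/w10.png

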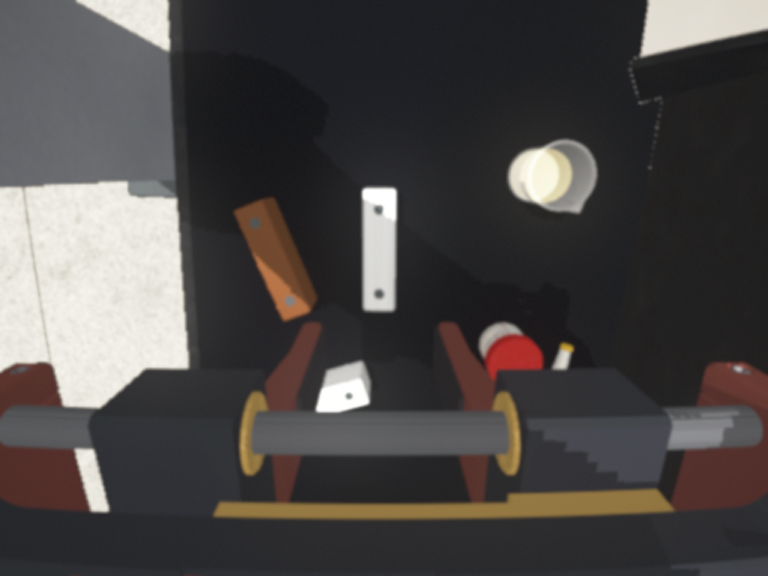

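```bash
python3 -m handwheel '[0.057,0.004,-0.01,0,0,0, 0.057,0.004,-0.01,0,0,0, 0.057,0.004,-0.01,0,0,0, 0.057,0.004,0,0,0,0, 0.057,0.004,0,0,0,0, 0.057,0.004,0,0,0,0, 0.057,0.004,0,0,0,0, 0.057,0.004,0,0,0,0, 0.03,0,0,0,0,0, 0,0,0,0,0,-10.6, 0,0,0,0,0,-10.6, 0,0,0,0,0,-10.6, 0,0,0,0,0,-10.6, 0,0,0,0,0,-10.6, 0,0,0,0,0,-10.6, 0,0,0,0,0,-10.6, 0,0,0,0,0,-3, 0,0,0,0,0,0]' 0.0878
python3 - <<'E'
from h import *
o=env.get_obs(); print(o['q'],o['tool_pos'],o['tcp_rot'])
c=capture('wrist'); save(c,'w11.png',f=1.5)
E
```

```text
t: 18.85
tool_pos: [0.5151, 0.3407, 0.1774]
tcp_rot: [-3.12, -0.041, 2.986]
wrist_force: [-0.4, -0.5, -0.5]
grip_width: 0.0877
[-0.96215669  0.48814805  0.4373762   1.64905393 -0.23666182  1.10158181
  0.96296218] [0.51513473 0.34066656 0.17739058] [-3.11994419 -0.04080671  2.985849  ]
```

View pics/w11.png

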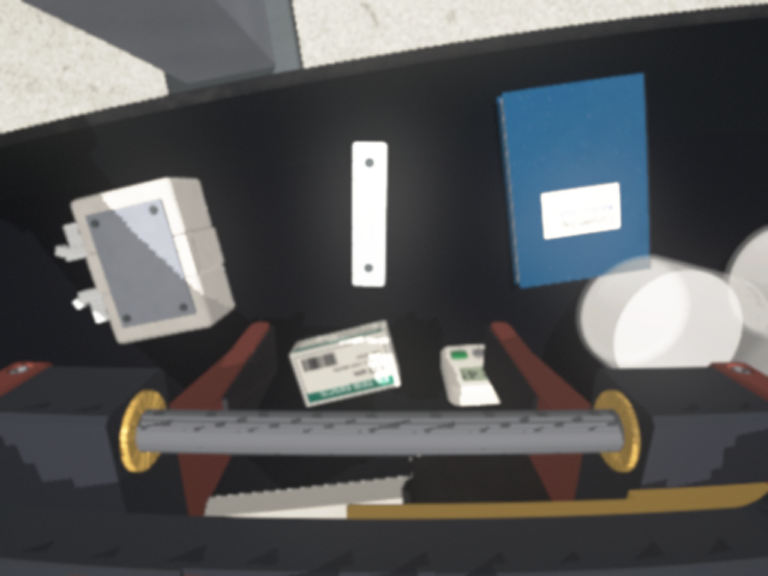

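Run:
```python
from h import *
c=capture('wrist'); save(c,'w12.png',(200,70,300,210),4)
o=env.get_obs(); print(o['tool_pos'],o['tcp_rot'])
g=cv2.cvtColor(c['img'],cv2.COLOR_RGB2HSV)
m=((g[:,:,2]>105)&(g[:,:,1]<40)).astype(np.uint8)
m=cv2.morphologyEx(m,cv2.MORPH_CLOSE,np.ones((7,7)))
n,l,st,ce=cv2.connectedComponentsWithStats(m)
i=l[142,246]; pts=np.argwhere(l==i)[:,::-1].astype(np.float32)
w=ray(c,pts,0.036)[:,:2].astype(np.float32); r=cv2.minAreaRect(w); print(st[i],np.round(r[0],4),np.round(r[1],4),round(r[2],1),np.round(cv2.boxPoints(r),4).tolist())
```

```text
[0.51528613 0.34071857 0.17779096] [-3.11997278 -0.04025194  2.98487091]
[ 234   94   25   98 2385] [0.4692 0.337 ] [0.0263 0.1058] 80.4 [[0.414900004863739, 0.3328999876976013], [0.51910001039505, 0.3151000142097473], [0.5235000252723694, 0.3411000072956085], [0.41929998993873596, 0.3587999939918518]]
```

View pics/w12.png

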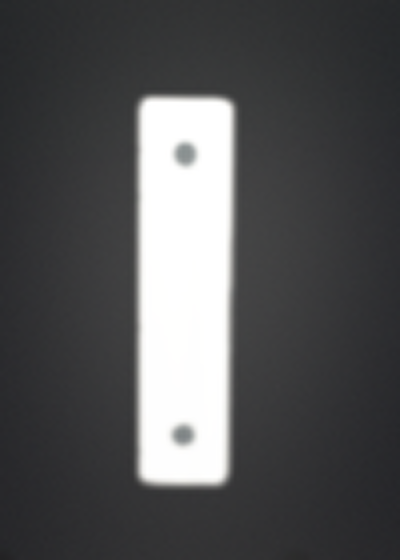

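```bash
python3 -m handwheel '[0.013,-0.006,0.02,-1.2,-2.3,0.7, 0.013,-0.005,0.03,0,0,0, 0,0,0.03,0,0,0, 0,0,0,0,0,0]'
```

```text
t: 19.45
tool_pos: [0.4859, 0.3337, 0.0955]
tcp_rot: [-3.141, 0.001, 2.968]
wrist_force: [-0.1, 0.0, 0.1]
grip_width: 0.0878
```

```bash
python3 -m handwheel '[0,0,0.025,0,0,0, 0,0,0.025,0,0,0, 0,0,0.02,0,0,0, 0,0,0.006,0,0,0, 0,0,0,0,0,0]';python3 -m handwheel '[0,0,0,0,0,0, 0,0,0,0,0,0, 0,0,0,0,0,0, 0,0,0,0,0,0, 0,0,0,0,0,0, 0,0,0,0,0,0, 0,0,0,0,0,0]' 0 40
```

```text
t: 20.08
tool_pos: [0.4896, 0.3358, 0.0217]
tcp_rot: [3.138, 0.005, 2.965]
wrist_force: [0.2, -0.4, 0.3]
grip_width: 0.0881
t: 20.95
tool_pos: [0.4908, 0.3363, 0.0241]
tcp_rot: [3.135, 0.007, 2.965]
wrist_force: [0.4, -1.6, 1.0]
grip_width: 0.0237
```

```bash
python3 -m handwheel '[0,0,0,0,0,0, 0,0,0,0,0,0, 0.004,0,0.004,0,0,0, 0,0,0.004,0,0,0, 0,0,0,0,0,0]' 0.04;python3 -m handwheel '[0,0,0,0,0,0, 0,0,0,0,0,0, 0,0,0,0,0,0, 0,0,0,0,0,0]' 0 40
```

```text
t: 21.58
tool_pos: [0.4863, 0.3375, 0.0152]
tcp_rot: [3.135, 0.007, 2.965]
wrist_force: [0.7, 0.1, -0.0]
grip_width: 0.04
t: 22.08
tool_pos: [0.4864, 0.3374, 0.0152]
tcp_rot: [3.135, 0.007, 2.965]
wrist_force: [0.1, 0.9, -0.9]
grip_width: 0.0238
```

```bash
python3 -m handwheel '[0,0,-0.03,0,0,0, 0,0,-0.045,0,0,0, 0,0,-0.045,0,0,0, 0,0,-0.01,0,0,10.6, 0,0,0,0,0,10.6, 0,0,0,0,0,10.6, 0,0,0,0,0,10.6, 0,0,0,0,0,10.6, 0,0,0,0,0,10.6, 0,0,0,0,0,10.6, 0,0,0,0,0,3, 0,0,0,0,0,0]'
python3 - <<'E'
from h import *
o=env.get_obs(); print(o['q'],o['tool_pos'],o['tcp_rot'])
E
```

```text
t: 23.58
tool_pos: [0.4816, 0.3345, 0.1461]
tcp_rot: [3.141, -0.0, 1.594]
wrist_force: [-0.2, -0.4, -3.4]
grip_width: 0.0239
[-1.25798591  0.51980979  0.79176015  1.81610402 -0.43680136  0.98813127
 -0.26287505] [0.48161863 0.33453052 0.14608997] [ 3.14052626e+00 -3.35680480e-04  1.59375096e+00]
```

```bash
python3 -m handwheel '[-0.055,0,0,0,0,-1, -0.055,0,0,0,0,0, -0.055,0,0,0,0,0, -0.055,0,0,0,0,0, -0.055,0,0,0,0,0, -0.055,0,0,0,0,0, -0.045,0,0,0,0,0, 0,0,0,0,0,0, 0,0,0,0,0,0]'
python3 - <<'E'
from h import *
o=env.get_obs(); print(o['q'],o['tool_pos'],o['tcp_rot'])
E
```

```text
t: 24.7
tool_pos: [0.4987, -0.0501, 0.1461]
tcp_rot: [3.137, -0.001, 1.629]
wrist_force: [-0.7, 0.3, -3.1]
grip_width: 0.0238
[-0.67504918  0.37370055  0.86015066  2.02241068 -0.36464477  0.89794088
  0.44041455] [ 0.4986719  -0.05008838  0.14606622] [ 3.13718039e+00 -1.40608553e-03  1.62924302e+00]
```

```bash
python3 -m handwheel '[0.004,-0.007,0.02,0,0,0.7, 0.004,-0.006,0.03,0,0,0, 0,0,0.03,0,0,0, 0,0,0.03,0,0,0, 0,0,0.01,0,0,0, 0,0,0,0,0,0]'
python3 - <<'E'
from h import *
o=env.get_obs(); print(o['q'],o['tool_pos'],o['tcp_rot'])
c=capture('wrist'); save(c,'w13.png',(160,0,360,150),4)
E
```

```text
t: 25.45
tool_pos: [0.4871, -0.0335, 0.0231]
tcp_rot: [3.136, -0.005, 1.633]
wrist_force: [0.2, 0.0, -2.5]
grip_width: 0.0237
[-0.54489855  0.54883591  0.67111803  2.13700725 -0.58657282  0.63720696
  0.60185171] [ 0.48710414 -0.03345142  0.0231161 ] [ 3.1358271  -0.00455806  1.63331509]
```

View pics/w13.png

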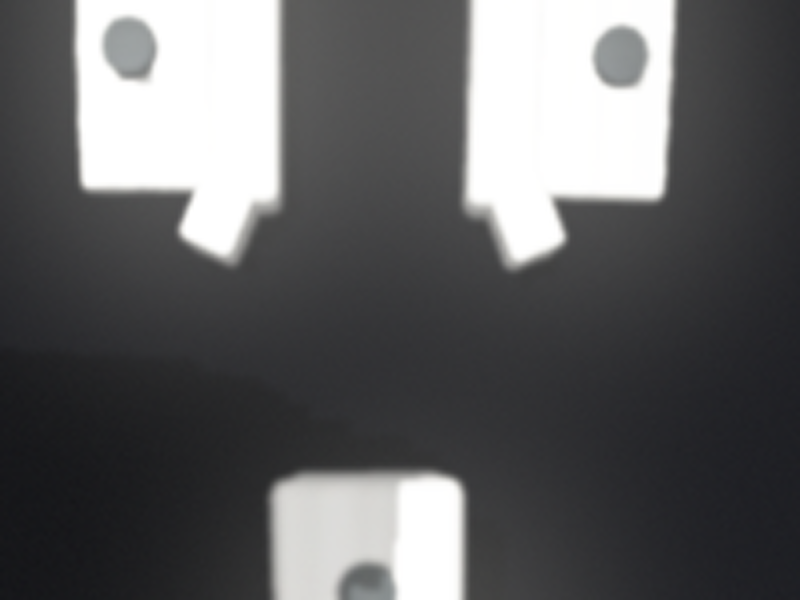

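```bash
python3 -m handwheel '[0.008,-0.0015,0.003,0,-0.6,0.9, 0.008,0,0.0025,0,0,0, 0,0,0,0,0,0]'
python3 - <<'E'
from h import *
o=env.get_obs(); p=o['tool_pos'];print(p,o['tcp_rot'], 'xline',0.4817-(p[1]-0.0487)*0.0457)
E
```

```text
t: 25.88
tool_pos: [0.4864, -0.0154, 0.0197]
tcp_rot: [3.132, 0.005, 1.618]
wrist_force: [-1.6, 0.6, -3.3]
grip_width: 0.0238
[ 0.48644921 -0.01539266  0.01965352] [3.13150205 0.00529309 1.61754856] xline 0.48462903476351155
```

```bash
python3 -m handwheel '[0.004,-0.002,0.001,0.3,0,0, 0,0,0,0,0,0]'
python3 - <<'E'
from h import *
o=env.get_obs(); p=o['tool_pos'];print(p,o['tcp_rot'], 'xline',0.4817-(p[1]-0.0487)*0.0457)
c=capture('wrist'); save(c,'w14.png',(160,0,360,150),4)
E
```

```text
t: 26.12
tool_pos: [0.4844, -0.011, 0.0189]
tcp_rot: [3.137, 0.005, 1.618]
wrist_force: [0.5, 0.5, -2.5]
grip_width: 0.0237
[ 0.48435357 -0.01102725  0.01890138] [3.13650374 0.00509281 1.61799905] xline 0.48442953532096694
```

View pics/w14.png

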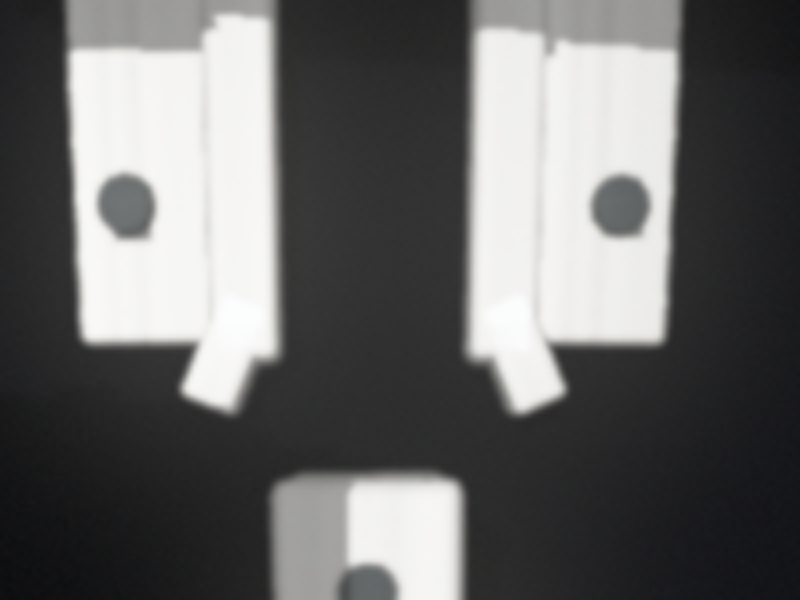

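```bash
python3 -m handwheel '[0.01,0.0004,0.001,0,0,0, 0.015,0,0,0,0,0, 0.015,0,0,0,0,0, 0.015,0,0,0,0,0, 0,0,0,0,0,0]'
python3 - <<'E'
from h import *
o=env.get_obs(); p=o['tool_pos'];print(p,o['tcp_rot'], 'xline',0.4817-(p[1]-0.0487)*0.0457)
E
```

```text
t: 26.8
tool_pos: [0.4822, 0.0484, 0.0175]
tcp_rot: [3.136, 0.005, 1.619]
wrist_force: [-0.4, 0.2, -2.4]
grip_width: 0.0238
[0.48216027 0.04840034 0.01747676] [3.13632517 0.00480562 1.61861181] xline 0.4817136944807234
```

```bash
python3 -m handwheel '[0.012,0,0.0015,0,0,0, 0.012,0,0,0,0,0, 0.01,0,0,0,0,0, 0,0,0,0,0,0]'; python3 -m handwheel '[0.005,0,0,0,0,0, 0.004,0,0,0,0,0]'; python3 -m handwheel '[0.003,0,0,0,0,0]'
```

```text
t: 27.3
tool_pos: [0.4804, 0.0846, 0.0157]
tcp_rot: [3.136, 0.005, 1.619]
wrist_force: [0.4, 0.5, -2.6]
grip_width: 0.0236
t: 27.55
tool_pos: [0.48, 0.0933, 0.0157]
tcp_rot: [3.136, 0.005, 1.617]
wrist_force: [0.5, 0.9, -2.6]
grip_width: 0.0239
t: 27.68
tool_pos: [0.4799, 0.0964, 0.0157]
tcp_rot: [3.136, 0.005, 1.617]
wrist_force: [-0.5, 0.8, -2.4]
grip_width: 0.0235
```

```bash
python3 -m handwheel '[0.0025,0,0,0,0,0]'; python3 -m handwheel '[0.0025,0,0,0,0,0]'; python3 -m handwheel '[0.0025,0,0,0,0,0]'; python3 -m handwheel '[0.0025,0,0,0,0,0]'
```

```text
t: 27.8
tool_pos: [0.4798, 0.099, 0.0157]
tcp_rot: [3.136, 0.005, 1.617]
wrist_force: [0.1, -0.0, -2.4]
grip_width: 0.0235
t: 27.92
tool_pos: [0.4797, 0.1013, 0.0157]
tcp_rot: [3.136, 0.006, 1.617]
wrist_force: [-1.0, -9.8, -1.1]
grip_width: 0.0239
t: 28.05
tool_pos: [0.4796, 0.1013, 0.0157]
tcp_rot: [3.136, 0.009, 1.615]
wrist_force: [-1.0, -12.8, 0.6]
grip_width: 0.0237
t: 28.18
tool_pos: [0.4795, 0.1012, 0.0158]
tcp_rot: [3.136, 0.012, 1.613]
wrist_force: [-0.4, -8.5, -0.1]
grip_width: 0.0237
```

```bash
python3 -m handwheel '[0.001,0,0,0,0,0, 0,0,0,0,0,0, 0,0,0,0,0,0]' 0.045;  python3 -m handwheel '[0,0,-0.03,0,0,0, 0,0,-0.05,0,0,0, 0,0,-0.055,0,0,0, -0.04,0,-0.02,0,0,0, -0.05,0,0,0,0,0, 0,0,0,0,0,0]'
python3 - <<'E'
from h import *
o=env.get_obs(); print(o['q'],o['tool_pos'],o['tcp_rot'])
c=capture('wrist'); save(c,'w15.png',(180,0,330,150),4)
E
```

```text
t: 28.55
tool_pos: [0.4801, 0.1027, 0.0162]
tcp_rot: [3.134, 0.011, 1.612]
wrist_force: [0.2, 0.3, 0.8]
grip_width: 0.0447
t: 29.3
tool_pos: [0.4838, 0.0148, 0.1778]
tcp_rot: [3.133, 0.009, 1.618]
wrist_force: [0.2, -0.2, 0.2]
grip_width: 0.0449
[-0.9347612   0.30537936  0.97888854  2.03387735 -0.30158632  0.94602934
  0.24679383] [0.4837773  0.01477321 0.17783608] [3.13286602 0.0094666  1.61792917]
```

View pics/w15.png

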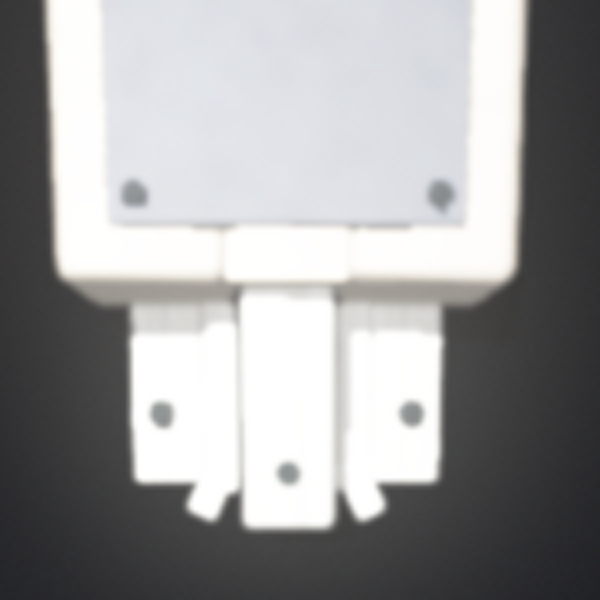

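Run:
```python
from h import *
c=capture('wrist'); o=env.get_obs(); print(o['tool_pos'])
f=lambda P:np.array(P,float)/4+[180,0]-0.375
r=ray(c,f([(210,521),(363,521),(235,490),(347,490),(240,340),(345,340)]),0.01); print(np.round(r,4))
b=ray(c,f([(242,528),(335,528),(241,300),(334,300),(288,473)]),0.036); print(np.round(b,4))
xf=np.array([-.0457,.999]); yf=np.array([.999,.0457]); m=(r[0]+r[1])/2; e=(b[0]+b[1])/2
print('tips',m,'bar end',e,'depth of outer end rel mouth',(e-m)[:2]@xf,'lat',(e-m)[:2]@yf)
e2=(b[2]+b[3])/2; print('bar angle', (e-e2)[0]/(e-e2)[1],'rail',((r[2]+r[3]-r[4]-r[5])[0])/((r[2]+r[3]-r[4]-r[5])[1]))
```

```text
[0.48369424 0.01807552 0.17712565]
[[0.4587 0.0672 0.01  ]
 [0.5032 0.0695 0.01  ]
 [0.4656 0.0764 0.01  ]
 [0.498  0.0781 0.01  ]
 [0.4654 0.1178 0.01  ]
 [0.4949 0.1193 0.01  ]]
[[0.4689 0.0676 0.036 ]
 [0.4939 0.0689 0.036 ]
 [0.4663 0.1254 0.036 ]
 [0.4902 0.1266 0.036 ]
 [0.4805 0.0826 0.036 ]]
tips [0.48093599 0.06835492 0.01      ] bar end [0.4813867 0.0682557 0.036    ] depth of outer end rel mouth -0.00011971274019716332 lat 0.0004457304986854729
bar angle -0.05416210557754506 rail -0.04006045141651505
```

Run:
```python
from h import *
c=capture('side'); save(c,'s16.png',(190,130,360,300),4.5)
o=env.get_obs(); print(o['wrist_force'],np.abs(o['qvel']).max())
```

```text
[-0.28802225  0.03233306 -0.47655442] 0.013996965494843553
```

View pics/s16.png

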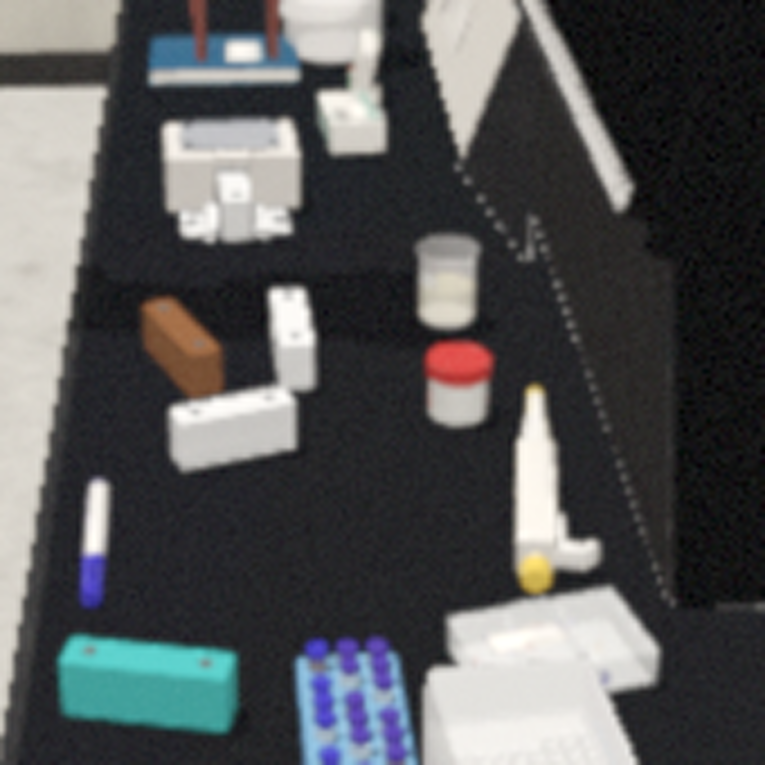

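The side picture shows bar_104 in the channel at about (235,205). bar_92 is at (292,338) and bar_80 at (233,428), both on the worktop. The bystanders look to be where they were.

```bash
python3 -c "
from workcell import ticket
print(ticket.hand_in())"
```

```text
the job is handed in; nothing more can be done
None
```

bar_104 is in the feeder channel, pushed home against the stop, and I handed the job in at about 29.5 s of the 72 s allowed.

- **Finding the depth:** I tried bar_92 first. It met the stop only once its outer end was about 12 mm inside the rail ends, so the depth is 104 mm. I pulled it out and laid it on the worktop about 0.2 m from the mouth.
- **Fitting the bar:** I pushed bar_104 in until it pressed on the stop with about 10 N, then released it and backed the arm away.
- **Last checks:** The wrist camera showed its outer end flush to about 0.1 mm, 0.4 mm off centre and about 0.01 rad off the rails. The calibration is only good to about 2 mm. bar_80 was never touched. The side picture showed no bystander out of place, but I judged that by eye and did not measure it.
- **Disagreements:**
  - The housing measured about 109 mm wide against the stated 98 mm. I did not resolve this and did not rely on that width.
  - My two views of the mouth before insertion differed by about 2 mm, and the felt stop and the final picture settled it.

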